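Stir two kinds of deburring beads together

TASK

Take the stirrer out of its holder and stir the deburring beads in the blue pan with it until every bead has been shifted well clear of its old place and each half of the pan, either side of the line between its two black lugs, holds at least one bead of each colour lying wholly in that half. Keep all the beads in the pan and your fingers off them, leave the things round about alone, and finish by standing the stirrer back upright, fully down in its holder.

Things in the scene. Friction and masses are not known exactly. Their poses are not given: they have to be found in the camera images.
- pan: blue round open pan fixed to the table, any yaw: outer diameter 170, 42 high, inner diameter 157, flat floor 5 thick. Origin: centre of underside. Two black lugs on its rim, at +y and -y, mark the middle line x = 0. At the start the orange beads lie in its -x half, the white in its +x half, one layer, not touching, none within 25 mm of the centre.
- holder: stirrer holder fixed to the table: black square box 46 x 46 on a grey 80 x 80 x 6 foot, 60 high in all, with a square well 30 x 30 open at the top, its floor 14 mm above the table. Origin: centre of the foot's underside.
- holder_floor (a point): centre of the well's floor, 14 mm above the table; same axes as the holder
- stirrer: loose stirrer (stirring stick), 105 tall, 0.08 to 0.17 kg, upright in the holder, handle up. Origin: centre of its lower end; z up. Head: yellow plastic drum 20 in diameter, 30 high; steel rod 12 in diameter; disc 22 in diameter 38 to 43 above the lower end; red square handle 20 x 20 (sides along its x and y, and within 2 degrees along the holder's), 50 to 105 above the lower end.
- stirrer_grip (a point): middle of the handle, on the axis, 78 mm above the stirrer's lower end: the point to grip
- orange1: an orange plastic bead, origin at its centre: an upright short cylinder 22 in diameter, 16 high, 20 g, smooth, resting loose on the pan's floor (origin 8 mm above the floor)
- orange2: an orange plastic bead, origin at its centre: an upright short cylinder 22 in diameter, 16 high, 20 g, smooth, resting loose on the pan's floor (origin 8 mm above the floor)
- orange3: an orange plastic bead, origin at its centre: an upright short cylinder 22 in diameter, 16 high, 20 g, smooth, resting loose on the pan's floor (origin 8 mm above the floor)
- orange4: an orange plastic bead, origin at its centre: an upright short cylinder 22 in diameter, 16 high, 20 g, smooth, resting loose on the pan's floor (origin 8 mm above the floor)
- white1: a white ceramic bead, origin at its centre: an upright short cylinder 22 in diameter, 16 high, 20 g, smooth, resting loose on the pan's floor (origin 8 mm above the floor)
- white2: a white ceramic bead, origin at its centre: an upright short cylinder 22 in diameter, 16 high, 20 g, smooth, resting loose on the pan's floor (origin 8 mm above the floor)
- white3: a white ceramic bead, origin at its centre: an upright short cylinder 22 in diameter, 16 high, 20 g, smooth, resting loose on the pan's floor (origin 8 mm above the floor)
- white4: a white ceramic bead, origin at its centre: an upright short cylinder 22 in diameter, 16 high, 20 g, smooth, resting loose on the pan's floor (origin 8 mm above the floor)
- battery: loose tool battery pack, black with red sides, 78 x 115 x 58 high, bystander; origin: centre of underside
- bottle: loose clear bottle with white cap, 66 in diameter, 200 high, bystander; origin: centre of underside
- jar: loose yellow jar with black cap, 70 in diameter, 75 high, bystander; origin: centre of underside
- tape: loose roll of green tape lying flat, 96 in diameter, 40 high, bystander; origin: centre of underside
- screwdriver: loose screwdriver lying on the table, about 200 long, bystander; origin: under its middle

How it is judged:
On the way, in this order (a step that is already met when the one before it is completed fails the run):
1. the stirrer's head is down among the beads in the pan (lower end less than 13 mm above the pan's inner floor) (horizontal distance between stirrer and pan below 0.078 m and z of stirrer in the frame of pan below 0.018 m), for 0.2 s.
2. with the stirrer still in the pan, every bead is more than 10 mm from where it lay and each half of the pan holds a bead of each colour (bead centres more than 11 mm past the middle line) (all of step 1 and distance of each of orange1, orange2, orange3, orange4, white1, white2, white3, white4 from where it was at the start of the episode above 0.01 m and x of any of orange1, orange2, orange3, orange4 in the frame of pan above 0.011 m and x of any of orange1, orange2, orange3, orange4 in the frame of pan below -0.011 m and x of any of white1, white2, white3, white4 in the frame of pan above 0.011 m and x of any of white1, white2, white3, white4 in the frame of pan below -0.011 m), for 0.2 s.
At the end, for the whole second after the job is handed in: All beads at rest in the pan, each over 10 mm from where it lay; each side of the middle line has an orange and a white bead with centres over 11 mm from it; the stirrer is at rest in the well, lower end within 12 mm of its centre and 6 mm of its floor, under 0.25 rad from upright (x of any of orange1, orange2, orange3, orange4 in the frame of pan above 0.011 m and x of any of orange1, orange2, orange3, orange4 in the frame of pan below -0.011 m and x of any of white1, white2, white3, white4 in the frame of pan above 0.011 m and x of any of white1, white2, white3, white4 in the frame of pan below -0.011 m and distance of each of orange1, orange2, orange3, orange4, white1, white2, white3, white4 from where it was at the start of the episode above 0.01 m and z of orange1 in the frame of pan between 0 and 0.038 m and horizontal distance between each of orange1, orange2, orange3, orange4, white1, white2, white3, white4 and pan below 0.078 m and z of orange2 in the frame of pan between 0 and 0.038 m and z of orange3 in the frame of pan between 0 and 0.038 m and z of orange4 in the frame of pan between 0 and 0.038 m and z of white1 in the frame of pan between 0 and 0.038 m and z of white2 in the frame of pan between 0 and 0.038 m and z of white3 in the frame of pan between 0 and 0.038 m and z of white4 in the frame of pan between 0 and 0.038 m and horizontal distance between stirrer and holder_floor below 0.012 m and z of stirrer in the frame of holder_floor below 0.006 m and angle between stirrer's own z axis and vertical below 0.25 rad and linear speed of each of stirrer, orange1, orange2, orange3, orange4, white1, white2, white3, white4 below 0.02 m/s); the robot touches nothing.
It fails at once if a bystander (battery, bottle, jar, tape, screwdriver) is moved more than 20 mm or tipped (distance of any of battery, bottle, jar, tape, screwdriver from where it was at the start of the episode above 0.02 m or angle between any of bottle, jar's own z axis and vertical above 0.3 rad).
It fails at once if the fingers touch a bead (contact force between the fingers and orange1 above 0.3 N or contact force between the fingers and orange2 above 0.3 N or contact force between the fingers and orange3 above 0.3 N or contact force between the fingers and orange4 above 0.3 N or contact force between the fingers and white1 above 0.3 N or contact force between the fingers and white2 above 0.3 N or contact force between the fingers and white3 above 0.3 N or contact force between the fingers and white4 above 0.3 N).
It fails at once if a bead leaves the pan (z of any of orange1, orange2, orange3, orange4, white1, white2, white3, white4 in the frame of pan above 0.07 m or z of any of orange1, orange2, orange3, orange4, white1, white2, white3, white4 in the frame of pan below -0.02 m or horizontal distance between any of orange1, orange2, orange3, orange4, white1, white2, white3, white4 and pan above 0.15 m).
It also fails if it takes over 72 s, if anything falls off the work surface, if the arm or the gripper's body presses on something with over 40 N, if the wrist force passes 120 N, or if a joint passes its speed limit or range.

ROBOT

A 6-joint arm with a two-finger parallel gripper is mounted at the origin on the work surface. World frame = base frame: x ahead of the robot, y to its left, z up, the work surface at z = 0. Lengths are in m, angles in rad, forces in N, time in s.
With the tool pointing down it reaches from about 0.375 to 0.975 m from the base axis. Payload 3.8 kg.
Tool frame: the origin (TCP) lies at the centre of the arm's flange, where the gripper is bolted on; the fingertips stand 173 mm ahead of it and the grasp point (between the pads) lies 155 mm ahead of it (bot.tip_reach is the distance from the TCP to the fingertips, in m); z points along the fingers, y is the line along which they close (so a half turn about z gives the same grasp; the last joint's range is limited). The gripper opens to 85 mm and grips with 20 to 120 N. Pads are 22 mm wide; open, the fingers measure 114 mm over their backs; the gripper's body (76 mm by 85 mm) begins 54 mm behind the grasp point. The pads swing forward as they close: fully open they stand 13 mm farther back than shut.
Start: joints at [-1.385, 0.264, 1.604, -0, 1.274, -0.037], TCP at [0.149, -0.658, 0.405] pointing down, gripper open.
Joint ranges: [-2.63, 2.63], [-0.94, 2.18], [0.31, 2.57], [-1.31, 4.45], [0, 2.66], [-2.55, 2.55]. Speed limits (rad/s): [2.57, 2.57, 3.14, 3.14, 3.14, 3.14].

INTERFACE

Orientations are given as a rotation vector (axis times angle).
In Python, from workcell import bot gives the robot as it stands.
- The arm moves only by the tool drive_tool, never from a script. Its arguments are lists of equal length, an entry for each row: "claw": the finger opening in mm, from 0 to 85.4; "slide": the shift along the world's x, y, z each as a share of 0.5 m, from -1 to 1, a list of three; "yaw": the turn about the world's z as a share of 180 degrees, from -1 to 1. A call has 1 to 8 rows; each row is the pose to reach, as a shift and turn from the pose commanded when the call began, turning the shorter way round; what a row does not reach only later rows make up. A row lasts 1/12 s, in which the tool goes at most 41.7 mm and 7.16 degrees, less where a joint would pass 70% of its speed; a pose out of reach is approached as far as the arm can. A call with a number of a shift or a turn outside -1 to 1 is refused whole. A call with a gripper value outside its range is refused whole. The fingers move at their own pace and stop on an object; "newtons" is the grip in N (left out, the last holds). Time passes only in rows, so rows that repeat a pose let the fingers close. It gives the time, the measured TCP pose, the force, the opening and the grip force at its end, in the units of the state.
- bot.read_state(): the state, without advancing time (a new reading comes with each control period).
- bot.read_camera(name): name is "scene" or "top" or "wrist"; returns a dict with "color" (480x640x3 uint8, red, green, blue), "depth" (480x640 float32, m along the optical axis (not along the pixel's ray), 0 where there is no reading), "mtx" (3x3 intrinsics, pixels), "eye" and "rotation" of the camera in the world. Camera axes: x right, y up, looking along -z (the intrinsics and any distortion apply to the point x, -y, -z); pixel columns grow to the right and rows downward; lengths in m; the calibration is good to about 2 mm. A picture is of the moment at which its call begins.
- bot.finish_job(): hands the job in; it is judged then, once.
The state is a dict: "time": time; "q": joint angles; "joint_vel": joint speeds; "joint_torque": joint torques, N m; "tool_pos": TCP position; "tcp_rot": TCP orientation; "wrist_force": force on the tool from outside, world axes, zero at the start; "torque": the same for the moment, N m; "width": opening from 0.0 (shut) to 1.0 (fully open); "grip_force": force on a finger pad.
Only numpy, scipy, OpenCV 4.12 (cv2) and the standard library are available. Lean on these libraries where they do the work, as an engineer would, in place of code of your own. Each camera call takes 0.05 s, during which the arm holds its last target. There are 200 camera calls.

## Working session

There is one attempt and no reset: what is moved stays moved. The work goes in short steps, Python scripts to look and compute and a tool call to move; the robot and the scene stay as the last step left them, time stands still between calls to the robot, and variables do not carry over. Pictures are saved under pics/ and viewed, at most 10 in all, crops included, and the job is handed in when it is done.

Besides the shell and the picture viewer there is one more tool, called as name(argument=value, ...) on one line, values as JSON. drive_tool: Moves the arm, as the interface text tells. Shift numbers are shares of 0.5 m and turn numbers shares of 180 degrees, none past 1 either way. Its arguments: {"type":"object","properties":{"claw":{"type":"array","items":{"type":"number"}},"slide":{"type":"array","items":{"type":"array","items":{"type":"number"}}},"yaw":{"type":"array","items":{"type":"number"}},"newtons":{"type":"number"}},"required":["claw","slide","yaw"]}

```bash
mkdir -p pics; ls
cat > h.py <<'E'
import numpy as np, cv2
from workcell import bot
def cam(n): return bot.read_camera(n)
def ray(c,u,v):
    k=c["mtx"]; d=np.array([(u-k[0,2])/k[0,0],-(v-k[1,2])/k[1,1],-1.0])
    return np.array(c["eye"]),np.array(c["rotation"])@d
def onz(c,u,v,z):
    e,d=ray(c,u,v); return e+d*(z-e[2])/d[2]
def cloud(c):
    k=c["mtx"]; v,u=np.mgrid[:480,:640]; z=c["depth"]
    p=np.stack([(u-k[0,2])/k[0,0]*z,-(v-k[1,2])/k[1,1]*z,-z],-1)
    return p@np.array(c["rotation"]).T+np.array(c["eye"])
def tri(rays):
    A=np.zeros((3,3));b=np.zeros(3)
    for e,d in rays:
        d=d/np.linalg.norm(d);P=np.eye(3)-np.outer(d,d);A+=P;b+=P@e
    x=np.linalg.solve(A,b); return x,[np.linalg.norm((np.eye(3)-np.outer(d,d)/(d@d))@(x-e)) for e,d in rays]
E
python3 - <<'E'
from h import *
for n in("scene","top","wrist"):
    c=cam(n); cv2.imwrite(f"pics/{n}0.png",c["color"][...,::-1]); np.savez(f"{n}0.npz",**{k:np.asarray(v) for k,v in c.items()})
    print(n,c["eye"],np.round(c["rotation"],3).tolist(),c["mtx"].tolist(),[k for k in c])
print(bot.read_state(),bot.tip_reach)
E
```

```text
pics
scene [1.22114165 0.19525744 0.67374967] [0.557, 0.817, 1.843] [[508.5235054745151, 0.0, 311.15677384796305], [0.0, 508.5235054745151, 243.0913743823397], [0.0, 0.0, 1.0]] ['color', 'depth', 'mtx', 'eye', 'rotation']
top [ 0.47799903 -0.06860297  1.21293374] [0.065, -0.069, -1.541] [[589.0211254082009, 0.0, 322.82390563466396], [0.0, 589.0211254082009, 239.43938810773633], [0.0, 0.0, 1.0]] ['color', 'depth', 'mtx', 'eye', 'rotation']
wrist [ 0.21396577 -0.64363191  0.37369654] [-0.224, 0.181, -1.34] [[423.94414018102776, 0.0, 317.25251747796796], [0.0, 423.94414018102776, 239.94691474194784], [0.0, 0.0, 1.0]] ['color', 'depth', 'mtx', 'eye', 'rotation']
{'time': 0.15, 'q': array([-1.38487705e+00,  2.64573826e-01,  1.60506048e+00, -1.27351165e-05,
        1.27366489e+00, -3.69119547e-02]), 'joint_vel': array([ 4.30824078e-04, -2.16341537e-03, -5.71276206e-03, -4.54485877e-05,
        1.25226149e-04,  2.20190010e-04]), 'joint_torque': array([ 4.60874089e-04, -5.15907812e+01, -3.67959845e+01,  2.23441511e-06,
        8.07351462e-03, -2.55414186e-06]), 'tool_pos': array([ 0.14911003, -0.65806045,  0.40365189]), 'tcp_rot': array([-3.12042281e+00, -3.49115475e-01,  2.18483654e-04]), 'wrist_force': array([-0.98575952, -0.02615805,  0.28031606]), 'torque': array([-0.02571812, -0.02013931,  0.03454039]), 'grip_force': 0.0, 'width': 0.9970641336524595} 0.1734
```

View pics/top0.png

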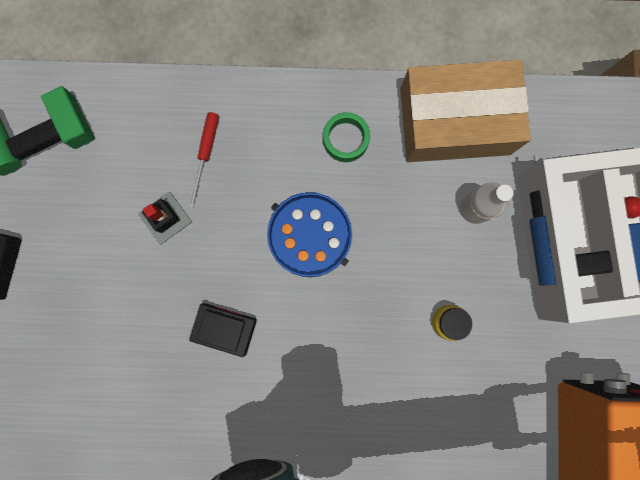

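View pics/scene0.png

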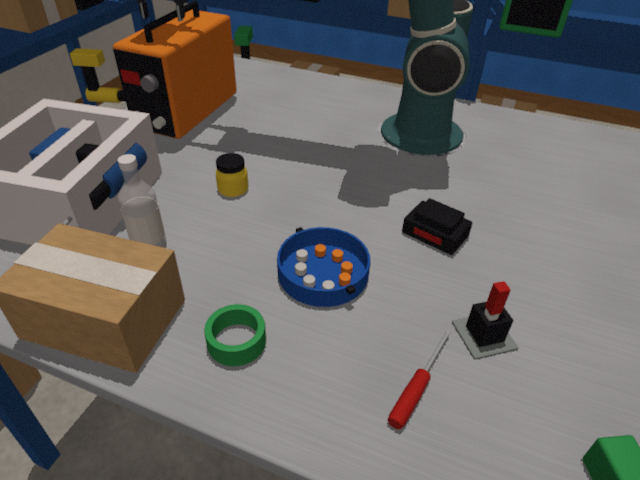

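The top view shows the pan at (310,234) with lugs at (275,207) and (345,262). The holder foot is at (165,218) with the red handle at (152,211). The tape is at (346,136), the screwdriver at (203,160), the battery at (223,328), the jar at (453,322) and the bottle at (490,200). The scene view shows the stirrer upright at (497,300), tilted only by perspective.

```bash
cat > fix.py <<'E'
s=open('h.py').read()
s=s.replace('np.array(c["rotation"])','cv2.Rodrigues(np.array(c["rotation"],float))[0]'); open('h.py','w').write(s)
E
python3 fix.py
cat >> h.py <<'E'
def blobs(m,lo=8):
    n,l,s,ce=cv2.connectedComponentsWithStats(m.astype(np.uint8)); return [(s[i,4],ce[i],l==i) for i in range(1,n) if s[i,4]>=lo]
def masks(c):
    h=cv2.cvtColor(np.ascontiguousarray(c["color"]),cv2.COLOR_RGB2HSV).astype(int);H,S,V=h[...,0],h[...,1],h[...,2]
    return dict(red=((H<4)|(H>176))&(S>150)&(V>60),orange=(H>=6)&(H<18)&(S>140)&(V>90),white=(S<60)&(V>150),blue=(H>100)&(H<125)&(S>120)&(V>40),black=(V<60))
E
python3 - <<'E'
from h import *
L=lambda n:dict(np.load(f"{n}0.npz"))
T,S=L("top"),L("scene")
for n,c in(("top",T),("scene",S)):
    P=cloud(c);M=masks(c)
    print(n)
    for k in M:
        for a,ce,m in blobs(M[k],30 if k!='black' else 15):
            if n=="top" and not(100<ce[0]<420 and 100<ce[1]<350):continue
            if n=="scene" and not(250<ce[0]<550 and 200<ce[1]<440):continue
            q=P[m&(c["depth"]>0)]
            print(k,a,ce.round(1),np.median(q,0).round(4),q[:,2].min().round(3),q[:,2].max().round(3))
E
```

```text
top
red 533 [207.9 135.8] [0.7878 0.1728 0.0228] 0.01 0.03
red 196 [152.3 212. ] [0.6158 0.2538 0.1164] 0.068 0.124
orange 81 [286.8 228.5] [0.6    0.0039 0.0207] 0.002 0.027
orange 80 [289.7 242.8] [ 0.5714 -0.0031  0.0209] 0.003 0.025
orange 82 [302.8 255.4] [ 0.5467 -0.0303  0.021 ] 0.014 0.026
orange 78 [320.2 255.8] [ 0.5468 -0.065   0.0211] 0.016 0.025
white 175843 [282. 252.] [5.457e-01 7.480e-02 1.000e-04] -0.766 0.204
white 681 [345.4 137.5] [ 7.981e-01 -1.108e-01 -4.000e-04] -0.008 0.007
white 77 [296.8 214.1] [ 0.631  -0.0154  0.0205] 0.004 0.025
white 84 [315.  214.3] [ 0.632  -0.0523  0.0207] 0.005 0.025
white 81 [327.9 226. ] [ 0.6082 -0.0794  0.0206] 0.002 0.026
white 82 [333.6 242.6] [ 0.5742 -0.0923  0.0209] 0.003 0.025
blue 4708 [309.2 234. ] [ 0.592  -0.0412  0.0055] -0.005 0.049
black 485 [163.6 216.6] [0.6107 0.2487 0.0548] 0.002 0.105
black 28 [274.5 206.3] [0.6431 0.0297 0.0418] 0.001 0.046
black 20 [344.8 260.6] [ 0.5379 -0.1149  0.0422] 0.038 0.046
black 1833 [219.2 327.6] [0.4007 0.1319 0.0548] 0.0 0.065
scene
red 173 [427.5 235.7] [0.4334 0.1173 0.0232] 0.0
[... 830 characters left out ...]
4] [ 6.324e-01  5.350e-02 -2.000e-04] -0.003 0.003
white 54 [327.5 339.3] [ 7.298e-01  2.450e-02 -4.000e-04] -0.003 0.004
white 67 [333.8 352.9] [ 7.506e-01  4.330e-02 -5.000e-04] -0.003 0.002
white 36 [541.1 361.3] [ 6.335e-01  3.514e-01 -4.000e-04] -0.003 0.002
white 117 [317.6 372.9] [ 7.956e-01  3.420e-02 -3.000e-04] -0.003 0.002
white 32 [325.8 367.6] [ 0.7807  0.0422 -0.0008] -0.002 0.002
blue 4770 [322.6 265.9] [ 0.582  -0.0417  0.0131] -0.003 0.045
black 2287 [438.1 225.1] [0.4192 0.1333 0.0403] -0.002 0.061
black 18 [298.6 229.3] [ 0.5379 -0.1132  0.041 ] 0.038 0.043
black 71 [350.5 289.4] [0.6452 0.0321 0.0405] 0.034 0.044
black 1293 [487.5 326.4] [0.6333 0.2578 0.0418] 0.003 0.073
```

Run:
```python
from h import *
L=lambda n:dict(np.load(f"{n}0.npz"))
def rect(q,t):
    r=cv2.minAreaRect((q[:,:2]*1000).astype(np.float32)); print(t,len(q),np.round(r[0],1),np.round(r[1],1),round(r[2],1),"z",np.median(q[:,2]).round(4))
for n in("top","scene"):
    c=L(n);P=cloud(c).reshape(-1,3);M=masks(c);red=M['red'].reshape(-1)
    near=np.hypot(P[:,0]-.617,P[:,1]-.253)<.075; ok=c["depth"].reshape(-1)>0; z=P[:,2]
    rect(P[near&red&(z>.113)&ok],n+" handle top"); rect(P[near&red&ok],n+" handle all")
    rect(P[near&(abs(z-.06)<.006)&ok&~red],n+" box top"); rect(P[near&(abs(z-.006)<.0025)&ok],n+" foot")
    pn=np.hypot(P[:,0]-.59,P[:,1]+.042)<.1
    q=P[pn&M['blue'].reshape(-1)&(abs(z-.042)<.004)&ok]
    A=np.c_[2*q[:,:2],np.ones(len(q))];s=np.linalg.lstsq(A,(q[:,:2]**2).sum(1),rcond=None)[0]
    print(n,"rim",s[:2].round(4),np.sqrt(s[2]+s[0]**2+s[1]**2).round(4),np.median(q[:,2]))
T,S=L("top"),L("scene")
# two-view triangulation of handle top-face centre, lugs
def topface(c):
    P=cloud(c);m=masks(c)['red']&(P[...,2]>.113)&(np.hypot(P[...,0]-.617,P[...,1]-.253)<.06); v,u=np.nonzero(m); return ray(c,(u.min()+u.max())/2,(v.min()+v.max())/2)
print("tri handle top",tri([topface(T),topface(S)]))
for a,b in(((286.8,228.5),None),((274.5,206.3),(350.5,289.4)),((344.8,260.6),(298.6,229.3)),((296.8,214.1),(328,284.1)),((320.2,255.8),(319.7,250))):
    if b: print(tri([ray(T,*a),ray(S,*b)]))
```

```text
top handle top 113 [617.1 257. ] [19.7 19.9] 35.6 z 0.1185
top handle all 192 [617.  256.9] [20.  19.8] 36.3 z 0.1164
top box top 301 [617.7 258.6] [47.2 47. ] 38.0 z 0.0596
top foot 670 [614.5 253.5] [142.  143.6] 57.3 z 0.0055
top rim [ 0.5888 -0.0418] 0.0818 0.04174004608318471
scene handle top 153 [619.9 259. ] [21.3 19.4] 33.5 z 0.1181
scene handle all 512 [620.  259.3] [22.3 21.3] 35.1 z 0.1008
scene box top 482 [619.3 260.5] [48.9 49.1] 38.4 z 0.0589
scene foot 860 [619.7 260.6] [81.3 80.8] 38.3 z 0.0057
scene rim [ 0.5913 -0.0393] 0.082 0.04092343822377731
tri handle top (array([0.61765411, 0.25844066, 0.11352904]), [np.float64(0.0008115150152154254), np.float64(0.0008115150152154239)])
(array([0.64291181, 0.03036422, 0.03706979]), [np.float64(0.00091851140755659), np.float64(0.0009185114075566264)])
(array([ 0.53740965, -0.11385127,  0.04079942]), [np.float64(0.0007730625873525826), np.float64(0.0007730625873526157)])
(array([ 0.63077297, -0.01467052,  0.0194955 ]), [np.float64(0.00044683455306333543), np.float64(0.0004468345530633808)])
(array([ 0.54729848, -0.06477375,  0.01308326]), [np.float64(0.0005081521957601304), np.float64(0.0005081521957602043)])
```

drive_tool(claw=[85,85,85,85,85,85,85,85], slide=[[0,0,0.08],[0,0,0.16],[0,0,0.24],[0.03,0.06,0.24],[0.07,0.13,0.24],[0.1,0.2,0.24],[0.135,0.265,0.24],[0.17,0.33,0.24]], yaw=[0,0,0,0.035,0.07,0.11,0.15,0.19], newtons=80)

```text
time: 0.82
tool_pos: [0.2344, -0.4916, 0.5243]
tcp_rot: [-2.879, -1.257, -0.0]
wrist_force: [1.0, -0.1, 0.2]
width: 0.996
grip_force: 0.0
```

drive_tool(claw=[85,85,85,85,85,85,85,85], slide=[[0.3,0.58,0],[0.3,0.58,0],[0.3,0.58,0],[0.3,0.58,0],[0.3,0.58,0],[0.3,0.58,0],[0.3,0.58,0],[0.3,0.58,0]], yaw=[0.3,0.3,0.3,0.3,0.3,0.3,0.3,0.3])

```text
time: 1.48
tool_pos: [0.3845, -0.2008, 0.5246]
tcp_rot: [1.994, 2.428, 0.001]
wrist_force: [0.5, -0.6, 0.1]
width: 0.995
grip_force: 0.0
```

drive_tool(claw=[85,85,85,85,85,85,85,85], slide=[[0.3,0.58,0],[0.3,0.58,0],[0.3,0.58,0],[0.3,0.58,0],[0.3,0.58,0],[0.3,0.58,0],[0.3,0.58,0],[0.3,0.58,0]], yaw=[0.144,0.144,0.144,0.144,0.144,0.144,0.144,0.144])

```text
time: 2.15
tool_pos: [0.5347, 0.0894, 0.5243]
tcp_rot: [-1.405, -2.809, -0.0]
wrist_force: [0.1, -1.1, -0.7]
width: 0.995
grip_force: 0.0
```

drive_tool(claw=[85,85,85,85,85,85,85,85], slide=[[0.168,0.338,0],[0.168,0.338,0],[0.168,0.338,0],[0.168,0.338,0],[0.168,0.338,-0.1],[0.168,0.338,-0.18],[0.168,0.338,-0.24],[0.168,0.338,-0.24]], yaw=[0,0,0,0,0,0,0,0])

```text
time: 2.82
tool_pos: [0.615, 0.2554, 0.3925]
tcp_rot: [-1.4, -2.798, 0.022]
wrist_force: [-1.7, -1.5, -2.4]
width: 0.992
grip_force: 0.0
```

Run:
```python
from h import *
c=cam("wrist");P=cloud(c).reshape(-1,3);M=masks(c);red=M['red'].reshape(-1);ok=c["depth"].reshape(-1)>0;z=P[:,2]
cv2.imwrite("pics/w1.png",c["color"][...,::-1])
def rect(q,t):
    if len(q)<5: print(t,len(q));return
    r=cv2.minAreaRect((q[:,:2]*1000).astype(np.float32)); print(t,len(q),np.round(r[0],1),np.round(r[1],1),round(r[2],1),"z",np.median(q[:,2]).round(4))
near=np.hypot(P[:,0]-.617,P[:,1]-.256)<.065
rect(P[near&red&(z>.113)&ok],"htop");rect(P[near&(abs(z-.06)<.005)&ok&~red],"box");rect(P[near&(abs(z-.006)<.0025)&ok],"foot")
print(bot.read_state()["tool_pos"],c["eye"])
```

```text
htop 1073 [619.5 263.9] [28.9 27.4] 37.1 z 0.1197
box 2094 [618.4 258.3] [46.1 46.3] 38.1 z 0.0609
foot 4094 [628.6 254.2] [91.  99.1] 38.0 z 0.0068
[0.61605682 0.25534168 0.39739437] [0.57481421 0.3079776  0.36309128]
```

View pics/w1.png

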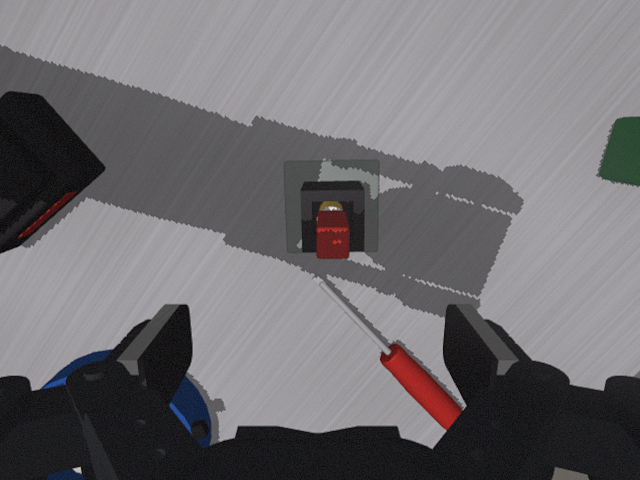

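The wrist view shows the handle at (333,235) in its box at (333,215), with the fingers to either side of it in line with the box's sides. The measured box centre (618,258) and 38° yaw agree with the earlier figures.

drive_tool(claw=[85,85,85,85,85,85,85,85], slide=[[0,0,0],[0,0,-0.05],[0,0,-0.12],[0,0,-0.19],[0,0,-0.25],[0,0,-0.29],[0,0,-0.313],[0,0,-0.313]], yaw=[0,0,0,0,0,0,0,0])

```text
time: 3.53
tool_pos: [0.6187, 0.2554, 0.2488]
tcp_rot: [1.408, 2.808, 0.001]
wrist_force: [-0.3, -0.8, -0.1]
width: 0.996
grip_force: 0.0
```

drive_tool(claw=[10,10,10,10,10,10,10,10], slide=[[0,0,0],[0,0,0],[0,0,0],[0,0,0],[0,0,0],[0,0,0],[0,0,0],[0,0,0]], yaw=[0,0,0,0,0,0,0,0], newtons=80)

```text
time: 4.2
tool_pos: [0.6187, 0.256, 0.2496]
tcp_rot: [1.407, 2.807, 0.003]
wrist_force: [0.0, -0.4, 6.6]
width: 0.225
grip_force: 78.6
```

drive_tool(claw=[10,10,10,10,10,10,10,10], slide=[[0,0,0.03],[0,0,0.08],[0,0,0.14],[0,0,0.2],[0,-0.04,0.2],[0,-0.1,0.2],[0,-0.16,0.2],[0,-0.22,0.2]], yaw=[0,0,0,0,0,0,0,0])

```text
time: 4.87
tool_pos: [0.6176, 0.1449, 0.3476]
tcp_rot: [-1.405, -2.809, 0.001]
wrist_force: [0.4, -0.3, -1.5]
width: 0.223
grip_force: 79.1
```

drive_tool(claw=[10,10,10,10,10,10,10,10], slide=[[-0.01,-0.06,0],[-0.02,-0.14,0],[-0.03,-0.22,0],[-0.04,-0.29,0],[-0.05,-0.34,0],[-0.057,-0.376,0],[-0.057,-0.376,0],[-0.057,-0.376,0]], yaw=[0,0,0,0,0,0,0,0])

```text
time: 5.53
tool_pos: [0.5892, -0.0432, 0.3475]
tcp_rot: [-1.41, -2.806, 0.0]
wrist_force: [0.5, 0.7, -1.4]
width: 0.222
grip_force: 79.0
```

Run:
```python
from h import *
a=cam("scene")["color"];b=cam("top")["color"];s=bot.read_state();print(s["tool_pos"],s["width"],s["grip_force"])
cv2.imwrite("pics/lift.png",np.hstack([a[100:400,200:500],b[80:380,150:450]])[...,::-1])
```

```text
[ 0.5895708  -0.04171828  0.34771413] 0.22567742734833274 79.02435064315796
```

View pics/lift.png

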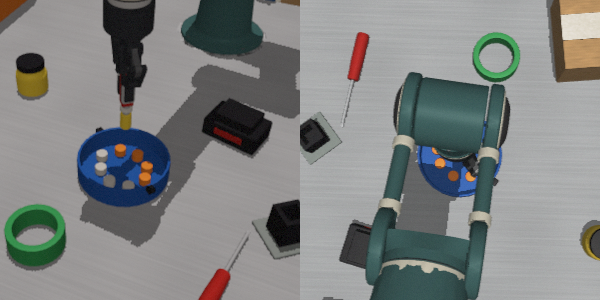

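The scene half of the picture shows the stirrer upright in the fingers, with its yellow head above the pan at about (125,118). All eight beads are visible. Lowering it now and starting the stir.

drive_tool(claw=[10,10,10,10,10,10,10,10], slide=[[0,0,-0.04],[0,0,-0.09],[0,0,-0.14],[0,0,-0.17],[0,0,-0.19],[0,0,-0.207],[0,0,-0.207],[0,0,-0.207]], yaw=[0,0,0,0,0,0,0,0])

```text
time: 6.3
tool_pos: [0.59, -0.0418, 0.2449]
tcp_rot: [1.406, 2.809, 0.0]
wrist_force: [0.0, -0.8, -0.1]
width: 0.223
grip_force: 79.0
```

drive_tool(claw=[10,10,10,10,10,10,10,10], slide=[[-0.006,0.047,0],[-0.012,0.093,0],[-0.046,0.082,0],[-0.074,0.058,0],[-0.091,0.025,0],[-0.093,-0.012,0],[-0.082,-0.046,0],[-0.058,-0.074,0]], yaw=[0,0,0,0,0,0,0,0])

```text
time: 6.97
tool_pos: [0.5605, -0.0802, 0.2466]
tcp_rot: [1.407, 2.807, 0.001]
wrist_force: [0.3, 0.0, -0.8]
width: 0.222
grip_force: 79.1
```

```bash
cat >> h.py <<'E'
C=np.array([.590,-.0412]);O0=np.array([[.600,.0039],[.5714,-.0031],[.5467,-.0303],[.5468,-.065],[.631,-.0154],[.632,-.0523],[.6082,-.0794],[.5742,-.0923]])
ux=np.array([.807,-.591]);uy=np.array([.591,.807])
def beads(n="scene"):
    c=cam(n);P=cloud(c);M=masks(c);ok=(np.hypot(P[...,0]-C[0],P[...,1]-C[1])<.078)&(P[...,2]<.032)&(P[...,2]>.012)
    for k in("orange","white"):
        m=M[k]&ok if k=="orange" else ((cv2.cvtColor(np.ascontiguousarray(c["color"]),cv2.COLOR_RGB2HSV)[...,1]<80)&(c["color"].max(-1)>55)&ok)
        for a,ce,b in blobs(m&(P[...,2]>.019),8):
            q=P[b][:,:2].astype(np.float32);r=cv2.minEnclosingCircle(q);x=np.array(r[0])-C
            print(k,a,"world-C mm",(x*1000).round(),"pan",(np.array([x@ux,x@uy])*1000).round(),"R",round(r[1]*1000,1),"moved",np.round(1000*np.linalg.norm(O0-np.array(r[0]),axis=1)[[0,1,2,3] if k=="orange" else [4,5,6,7]]))
    return c
E
python3 - <<'E'
from h import *
c=beads();s=bot.read_state();print(s["tool_pos"],s["wrist_force"],s["width"],s["time"])
cv2.imwrite("pics/s1.png",cv2.resize(c["color"][180:330,240:440],None,fx=4,fy=4)[...,::-1])
E
```

```text
orange 19 world-C mm [-56. -32.] pan [-26. -60.] R 9.1 moved [102.  80.  45.  16.]
orange 48 world-C mm [-34. -56.] pan [  5. -65.] R 11.7 moved [110.  95.  67.  33.]
orange 59 world-C mm [-43.  55.] pan [-67.  19.] R 11.2 moved [54. 29. 44. 79.]
orange 64 world-C mm [17. 57.] pan [-20.  56.] R 10.9 moved [ 14.  40.  76. 101.]
white 62 world-C mm [-12. -48.] pan [ 18. -46.] R 11.0 moved [91. 66. 32.  5.]
white 74 world-C mm [ 20. -35.] pan [ 37. -17.] R 11.5 moved [64. 33.  4. 39.]
white 76 world-C mm [43. -8.] pan [40. 19.] R 10.9 moved [34.  4. 39. 73.]
white 73 world-C mm [42. 28.] pan [18. 48.] R 11.3 moved [ 3. 39. 71. 98.]
[ 0.56358406 -0.08225331  0.24745259] [ 3.82047325 -3.24136112 -0.45726743] 0.22434928558888997 7.0167
```

View pics/s1.png

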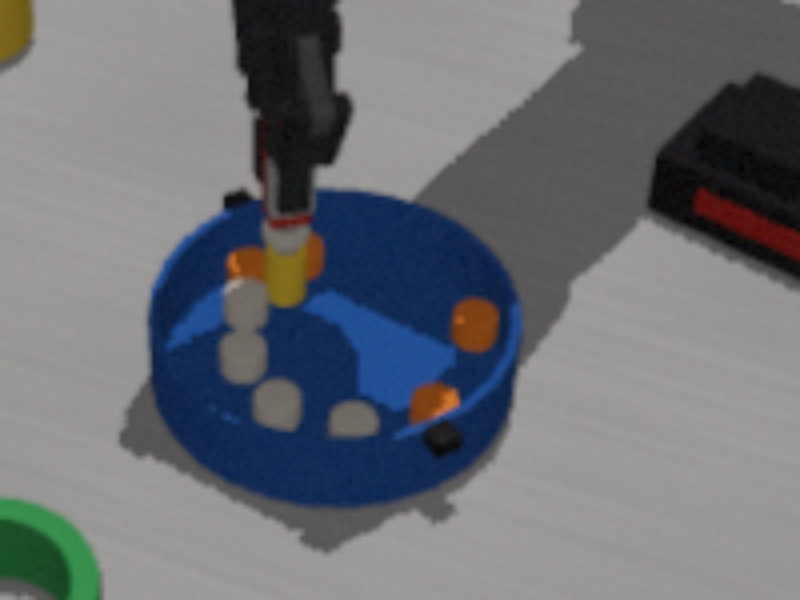

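The picture shows the yellow head at (288,270) and all eight beads tracked. The oranges have moved outward and the whites have not been touched yet. Continuing the circle.

drive_tool(claw=[10,10,10,10,10,10,10,10], slide=[[0.033,-0.017,0],[0.07,-0.019,0],[0.104,-0.008,0],[0.132,0.016,0],[0.149,0.049,0],[0.151,0.086,0],[0.14,0.12,0],[0.116,0.148,0]], yaw=[0,0,0,0,0,0,0,0])

```text
time: 7.68
tool_pos: [0.6199, -0.0043, 0.2462]
tcp_rot: [1.406, 2.807, 0.001]
wrist_force: [1.1, -0.1, -1.6]
width: 0.223
grip_force: 79.4
```

Run:
```python
from h import *
c=beads();s=bot.read_state();print(s["tool_pos"],s["wrist_force"],s["width"],s["time"])
```

```text
orange 58 world-C mm [-55. -38.] pan [-22. -63.] R 11.3 moved [105.  84.  50.  18.]
orange 61 world-C mm [-32. -58.] pan [  8. -66.] R 11.8 moved [112.  98.  70.  36.]
orange 57 world-C mm [-42.  55.] pan [-66.  19.] R 11.8 moved [52. 28. 44. 78.]
orange 49 world-C mm [ 9. 63.] pan [-30.  56.] R 9.8 moved [ 18.  37.  74. 101.]
white 60 world-C mm [  9. -68.] pan [ 47. -49.] R 11.2 moved [99. 65. 31. 30.]
white 22 world-C mm [30. 59.] pan [-10.  65.] R 8.8 moved [ 35.  71.  98. 119.]
white 11 world-C mm [60. -2.] pan [50. 34.] R 5.4 moved [34. 20. 55. 90.]
[ 0.61714776 -0.00239059  0.245573  ] [-3.35193043  0.60293765 -0.56002877] 0.2234490653952557 7.7333
```

drive_tool(claw=[10,10,10,10,10,10,10,10], slide=[[-0.03,0.03,0],[-0.071,0.033,0],[-0.104,0.024,0],[-0.093,-0.025,0],[-0.082,-0.074,0],[-0.082,-0.098,0],[-0.118,-0.128,0],[-0.129,-0.15,0]], yaw=[0,0,0,0,0,0,0,0])

```text
time: 8.4
tool_pos: [0.5535, -0.0812, 0.2455]
tcp_rot: [-1.409, -2.808, -0.001]
wrist_force: [-0.9, 0.9, -1.1]
width: 0.225
grip_force: 79.9
```

drive_tool(claw=[10,10,10,10,10,10], slide=[[0.027,-0.018,0],[0.057,-0.027,0],[0.071,0.02,0],[0.071,0.076,0],[0.071,0.076,0],[0.071,0.076,0]], yaw=[0,0,0,0,0,0])

```text
time: 8.9
tool_pos: [0.5899, -0.0412, 0.2451]
tcp_rot: [1.404, 2.81, 0.0]
wrist_force: [-0.5, 0.4, -1.6]
width: 0.228
grip_force: 79.9
```

Run:
```python
from h import *
c=beads();s=bot.read_state();print(s["tool_pos"],s["wrist_force"],s["width"],s["time"])
cv2.imwrite("pics/s2.png",cv2.resize(c["color"][180:330,240:440],None,fx=4,fy=4)[...,::-1])
```

```text
orange 36 world-C mm [-54. -40.] pan [-20. -64.] R 10.3 moved [106.  85.  52.  19.]
orange 124 world-C mm [-34.  59.] pan [-62.  28.] R 21.3 moved [46. 26. 49. 84.]
orange 67 world-C mm [ 18. -63.] pan [ 52. -41.] R 10.9 moved [108. 108.  96.  72.]
white 49 world-C mm [ 39. -54.] pan [ 63. -20.] R 10.5 moved [80. 43. 26. 55.]
white 21 world-C mm [22. 62.] pan [-19.  63.] R 9.1 moved [ 41.  76. 100. 119.]
white 10 world-C mm [60. -3.] pan [50. 33.] R 5.1 moved [34. 20. 55. 90.]
[ 0.58977162 -0.04192022  0.2449859 ] [-0.24173176 -0.79596483 -0.8478985 ] 0.22571666797319784 8.95
```

View pics/s2.png

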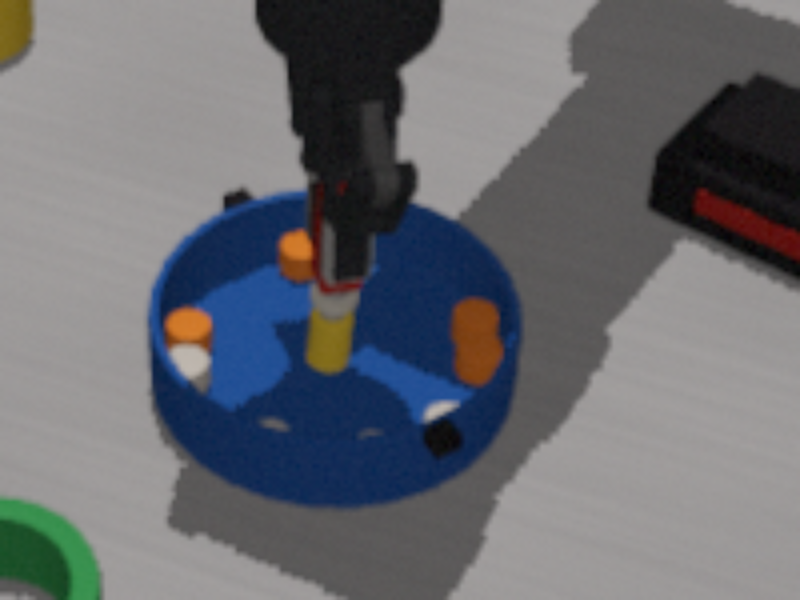

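The picture shows an orange bead at (300,256) and another at (188,328) in the +x half. Two more are at (475,340) on the -x side. A white at (440,412) sits near the lug and needs a further nudge past the line. The two whites behind the near rim at (272,425) and (370,433) are clear of their old places.

drive_tool(claw=[10,10,10,10,10,10,10,10], slide=[[0.04,0.04,0],[0.074,0.074,0],[0.052,0.09,0],[0.027,0.1,0],[0.014,0.103,0],[0,0.04,0],[0,0,0],[0,0,0]], yaw=[0,0,0,0,0,0,0,0])

```text
time: 9.62
tool_pos: [0.5885, -0.0454, 0.2451]
tcp_rot: [1.41, 2.806, -0.001]
wrist_force: [1.0, -0.1, 0.5]
width: 0.222
grip_force: 81.3
```

drive_tool(claw=[10,10,10,10], slide=[[0,0,0],[0,0,0],[0,0,0],[0,0,0]], yaw=[0,0,0,0])

```text
time: 9.95
tool_pos: [0.5896, -0.0418, 0.2448]
tcp_rot: [1.407, 2.809, 0.0]
wrist_force: [0.6, -0.3, -1.5]
width: 0.223
grip_force: 81.3
```

Run:
```python
from h import *
c=beads();print("top");beads("top");print("wrist");beads("wrist");s=bot.read_state();print(s["tool_pos"],s["wrist_force"],s["width"],s["time"])
```

```text
orange 42 world-C mm [-55. -39.] pan [-21. -64.] R 10.3 moved [106.  85.  51.  19.]
orange 121 world-C mm [-33.  61.] pan [-63.  30.] R 22.4 moved [46. 27. 51. 85.]
orange 61 world-C mm [ 19. -64.] pan [ 53. -41.] R 11.3 moved [110. 109.  98.  74.]
white 52 world-C mm [ 39. -53.] pan [ 63. -20.] R 10.4 moved [79. 42. 25. 55.]
white 24 world-C mm [20. 64.] pan [-21.  63.] R 9.1 moved [ 43.  78. 102. 120.]
white 12 world-C mm [59. -3.] pan [50. 33.] R 5.3 moved [34. 19. 55. 90.]
top
orange 123 world-C mm [-35.  57.] pan [-62.  26.] R 20.8 moved [46. 25. 47. 82.]
orange 11 world-C mm [-55. -33.] pan [-25. -59.] R 6.3 moved [102.  80.  46.  15.]
wrist
orange 1785 world-C mm [-44.  53.] pan [-67.  17.] R 10.7 moved [55. 30. 42. 77.]
orange 1810 world-C mm [-24.  62.] pan [-56.  35.] R 10.7 moved [38. 24. 54. 88.]
orange 241 world-C mm [-56. -39.] pan [-22. -65.] R 10.7 moved [108.  86.  52.  20.]
orange 30 world-C mm [-61. -47.] pan [-22. -74.] R 3.1 moved [117.  95.  61.  29.]
white 8 world-C mm [-15.  68.] pan [-52.  46.] R 1.6 moved [ 70.  97. 111. 119.]
white 1716 world-C mm [20. 64.] pan [-22.  64.] R 11.0 moved [ 44.  79. 103. 121.]
white 1485 world-C mm [54. 42.] pan [19. 66.] R 11.2 moved [ 21.  55.  88. 117.]
white 832 world-C mm [67. -4.] pan [56. 36.] R 10.9 moved [39. 26. 59. 95.]
white 91 world-C mm [ 43. -63.] pan [ 72. -26.] R 7.5 moved [89. 52. 35. 60.]
[ 0.58968558 -0.04178952  0.24463104] [-0.19162263 -0.49143657 -0.9684533 ] 0.22612953417878243 10.1
```

Every condition in the pan is met with margin: a white at pan x = -22, an orange at +53, and every bead moved at least 15 mm. Lifting out now, then back over the holder.

drive_tool(claw=[10,10,10,10,10,10,10,10], slide=[[0,0,0.03],[0,0,0.08],[0,0,0.14],[0,0,0.18],[0,0,0.207],[0.01,0.06,0.207],[0.02,0.13,0.207],[0.03,0.2,0.207]], yaw=[0,0,0,0,0,0,0,0])

```text
time: 10.77
tool_pos: [0.6047, 0.0583, 0.3484]
tcp_rot: [1.41, 2.807, 0.0]
wrist_force: [0.4, 0.4, -1.3]
width: 0.221
grip_force: 81.2
```

drive_tool(claw=[10,10,10,10,10,10,10,10], slide=[[0.01,0.07,0],[0.015,0.14,0],[0.02,0.21,0],[0.025,0.28,0],[0.027,0.34,0],[0.027,0.38,0],[0.027,0.396,0],[0.027,0.396,0]], yaw=[0,0,0,0,0,0,0,0])

```text
time: 11.43
tool_pos: [0.6176, 0.2576, 0.3473]
tcp_rot: [-1.403, -2.81, 0.001]
wrist_force: [-0.3, -0.9, -2.1]
width: 0.221
grip_force: 81.3
```

drive_tool(claw=[10,10,10,10], slide=[[0,0,0],[0,0,0],[0,0,0],[0,0,0]], yaw=[0,0,0,0])

```text
time: 11.77
tool_pos: [0.6183, 0.2542, 0.3482]
tcp_rot: [1.41, 2.807, -0.0]
wrist_force: [0.2, -1.3, -0.6]
width: 0.221
grip_force: 81.3
```

Run:
```python
from h import *
c=cam("scene");P=cloud(c);s=bot.read_state();print(s["tool_pos"],s["tcp_rot"],s["width"],s["time"])
h=cv2.cvtColor(np.ascontiguousarray(c["color"]),cv2.COLOR_RGB2HSV).astype(int)
near=(np.hypot(P[...,0]-.619,P[...,1]-.258)<.05)&(P[...,2]>.07)
m=near&(h[...,0]>18)&(h[...,0]<35)&(h[...,1]>120); q=P[m]
print("head",len(q),q.mean(0),q[:,2].min(),q[:,2].max())
# axis via rays: centre column of each row of the head -> intersect vertical plane through tool facing camera
for r in np.unique(np.nonzero(m)[0])[::4]:
    cs=np.nonzero(m[r])[0];e,d=ray(c,(cs.min()+cs.max())/2,r)
    n=d[:2]/np.linalg.norm(d[:2]);t=((s["tool_pos"][:2]-e[:2])@n)/(d[:2]@n);x=e+d*t;print(x.round(4),"side",round(float((x[:2]-s["tool_pos"][:2])@[-n[1],n[0]])*1000,1))
cv2.imwrite("pics/ret.png",cv2.resize(c["color"][180:380,360:600],None,fx=3,fy=3)[...,::-1])
```

```text
[0.61832447 0.25441496 0.34828023] [ 1.40955812e+00  2.80749858e+00 -2.42673518e-04] 0.22393528499888127 11.8167
head 212 [0.62605946 0.25156777 0.13076204] 0.11341339640088022 0.14392233088127748
[0.6176 0.2454 0.1424] side 9.1
[0.6181 0.2525 0.1374] side 1.9
[0.6182 0.2532 0.1292] side 1.3
[0.6181 0.2525 0.1202] side 1.9
[0.6182 0.2531 0.1118] side 1.3
```

View pics/ret.png

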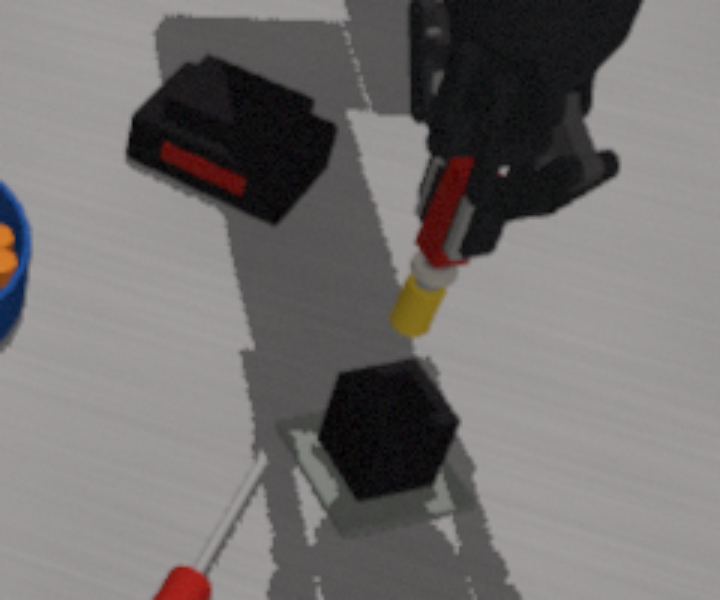

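The picture shows the stirrer upright at (430,270) above the box at (390,430). I'll compare its sideways position with the original scene image before lowering it.

Run:
```python
from h import *
ref=np.array([.6183,.2565])
def side(c,m,t):
    out=[]
    for r in np.unique(np.nonzero(m)[0]):
        cs=np.nonzero(m[r])[0]
        e,d=ray(c,(cs.min()+cs.max())/2,r);n=d[:2]/np.linalg.norm(d[:2]);k=((ref-e[:2])@n)/(d[:2]@n);x=e+d*k
        out.append((x[2],-1000*(x[:2]-ref)@np.array([-n[1],n[0]]),len(cs)))
    o=np.array(out);print(t);print(o[::3].round(3).tolist())
def go(c,t):
    P=cloud(c);near=(np.hypot(P[...,0]-.619,P[...,1]-.258)<.05);h=cv2.cvtColor(np.ascontiguousarray(c["color"]),cv2.COLOR_RGB2HSV).astype(int)
    side(c,near&masks(c)['red'],t+" red")
    y=near&(h[...,0]>18)&(h[...,0]<35)&(h[...,1]>120)
    if y.any(): side(c,y,t+" yellow")
    # box top ring corners by cloud
    q=P[near&(abs(P[...,2]-.06)<.004)];print(t,"box",cv2.minAreaRect((q[:,:2]*1000).astype(np.float32)))
go(dict(np.load("scene0.npz")),"before")
c=cam("scene");go(c,"now");print(bot.read_state()["tool_pos"])
```

```text
before red
[[0.127, 0.944, 5.0], [0.119, -0.863, 14.0], [0.114, 1.295, 16.0], [0.108, 2.139, 18.0], [0.101, 2.323, 18.0], [0.094, 2.509, 18.0], [0.088, 2.698, 17.0], [0.08, 2.207, 19.0], [0.074, 3.08, 17.0], [0.068, 4.649, 15.0], [0.062, 6.92, 13.0]]
before yellow
[[0.059, -11.363, 1.0], [0.038, -22.675, 1.0], [0.014, -11.393, 3.0], [0.003, -3.061, 1.0]]
before box ((619.2645874023438, 260.4715270996094), (48.945587158203125, 49.05691909790039), 38.39014434814453)
now red
[[0.222, -7.357, 5.0], [0.217, -7.239, 7.0], [0.214, -1.007, 10.0], [0.205, -6.998, 7.0], [0.2, -6.876, 9.0], [0.194, -8.002, 8.0], [0.188, -7.883, 9.0], [0.182, -7.764, 9.0], [0.176, -7.643, 9.0], [0.17, -8.799, 9.0], [0.165, -6.756, 6.0], [0.16, -3.416, 7.0], [0.156, -0.059, 6.0]]
now yellow
[[0.142, -11.126, 2.0], [0.137, -9.039, 5.0], [0.133, -2.989, 14.0], [0.126, -4.156, 14.0], [0.12, -4.009, 14.0], [0.114, -3.194, 13.0], [0.108, -1.7, 9.0], [0.066, 5.862, 1.0], [0.032, -9.979, 1.0], [0.012, 11.36, 1.0]]
now box ((618.826171875, 260.22021484375), (49.415016174316406, 48.06270980834961), 37.0748405456543)
[0.61832933 0.25458992 0.3483113 ]
```

Run:
```python
from h import *
c=cam("wrist");cv2.imwrite("pics/w2.png",c["color"][...,::-1]);s=bot.read_state();R=cv2.Rodrigues(s["tcp_rot"])[0]
P=cloud(c);h=cv2.cvtColor(np.ascontiguousarray(c["color"]),cv2.COLOR_RGB2HSV).astype(int)
near=np.hypot(P[...,0]-.619,P[...,1]-.256)<.05
q=P[near&(P[...,2]>.095)&(P[...,2]<.15)&(h[...,0]>18)&(h[...,0]<35)&(h[...,1]>100)];print("yellow",len(q),q.min(0),q.max(0),q.mean(0))
t=(P-s["tool_pos"])@R   # tool frame
for lo in np.arange(.10,.145,.006):
    m=near&(P[...,2]>lo)&(P[...,2]<lo+.006)&(h[...,0]>18)&(h[...,0]<35)&(h[...,1]>100)
    if m.sum()>10: 
        a=t[m];print(round(lo,3),m.sum(),"tool x",a[:,0].min().round(4),a[:,0].max().round(4),"tool y",a[:,1].min().round(4),a[:,1].max().round(4))
q=P[near&(abs(P[...,2]-.06)<.004)];print("box",cv2.minAreaRect((q[:,:2]*1000).astype(np.float32)));print(s["tool_pos"],R.round(3))
```

```text
yellow 605 [0.60855019 0.24570469 0.11366291] [0.62450319 0.26317534 0.14981586] [0.61360841 0.25782004 0.13121684]
0.112 43 tool x -0.0007 0.0064 tool y -0.011 0.0064
0.118 104 tool x -0.0027 0.0067 tool y -0.0115 0.0073
0.124 115 tool x -0.0024 0.007 tool y -0.0114 0.007
0.13 126 tool x -0.0018 0.0073 tool y -0.0113 0.0077
0.136 171 tool x 0.0012 0.0079 tool y -0.0105 0.0071
0.142 43 tool x 0.0033 0.0075 tool y -0.0098 0.0052
box ((618.4347534179688, 258.3267822265625), (45.99833297729492, 46.18717575073242), 37.83704376220703)
[0.61831205 0.25477343 0.34832993] [[-0.598  0.802  0.   ]
 [ 0.802  0.598 -0.   ]
 [-0.     0.    -1.   ]]
```

View pics/w2.png

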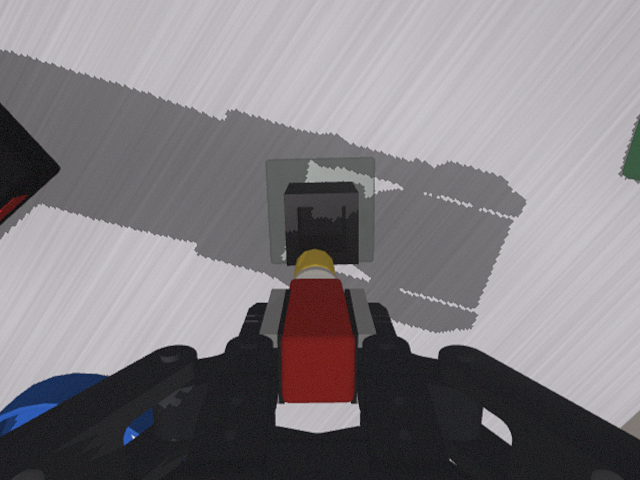

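The wrist view shows the head at (315,263), about 7 mm short of the well's centre and tilted by about 3°. I'll correct this, come lower and measure again.

drive_tool(claw=[10,10,10,10,10,10,10,10], slide=[[0,0.007,0],[-0.001,0.013,0],[-0.001,0.013,-0.03],[-0.001,0.013,-0.05],[-0.001,0.013,-0.07],[-0.001,0.013,-0.07],[-0.001,0.013,-0.07],[-0.001,0.013,-0.07]], yaw=[0,0,0,0,0,0,0,0])

```text
time: 12.58
tool_pos: [0.6177, 0.2623, 0.3132]
tcp_rot: [-1.407, -2.809, 0.0]
wrist_force: [-0.2, 0.0, -0.6]
width: 0.218
grip_force: 81.3
```

drive_tool(claw=[10,10,10,10,10,10], slide=[[0,0,0],[0,0,0],[0,0,0],[0,0,0],[0,0,0],[0,0,0]], yaw=[0,0,0,0,0,0])

```text
time: 13.08
tool_pos: [0.6177, 0.2622, 0.3134]
tcp_rot: [1.407, 2.809, 0.0]
wrist_force: [-0.1, 0.9, -1.4]
width: 0.221
grip_force: 81.3
```

```bash
cat > chk.py <<'E'
from h import *
c=cam("wrist");s=bot.read_state();R=cv2.Rodrigues(s["tcp_rot"])[0]
P=cloud(c);h=cv2.cvtColor(np.ascontiguousarray(c["color"]),cv2.COLOR_RGB2HSV).astype(int)
near=np.hypot(P[...,0]-.619,P[...,1]-.258)<.05
t=(P-s["tool_pos"])@R; z0=s["tool_pos"][2]-.2356
y=near&(h[...,0]>18)&(h[...,0]<35)&(h[...,1]>100)
for lo in np.arange(z0,z0+.03,.006):
    m=y&(P[...,2]>lo)&(P[...,2]<lo+.006)
    if m.sum()>10:
        a=t[m];ax=np.array([a[:,0].max()-.010,(a[:,1].min()+a[:,1].max())/2,0]);print((lo-z0).round(3),m.sum(),"axis tool",ax.round(4),"world",(s["tool_pos"]+R@ax)[:2].round(4))
q=P[near&(abs(P[...,2]-.06)<.004)];print("box",cv2.minAreaRect((q[:,:2]*1000).astype(np.float32)));print(s["tool_pos"],s["time"],s["wrist_force"])
c=cam("scene");P=cloud(c);h=cv2.cvtColor(np.ascontiguousarray(c["color"]),cv2.COLOR_RGB2HSV).astype(int)
y=(np.hypot(P[...,0]-.619,P[...,1]-.258)<.05)&(h[...,0]>18)&(h[...,0]<35)&(h[...,1]>120)&(P[...,2]>.07)
for r in np.unique(np.nonzero(y)[0])[::3]:
    cs=np.nonzero(y[r])[0]
    if len(cs)>11: 
        e,d=ray(c,(cs.min()+cs.max())/2,r);x=e+d*((.6185-e[0])/d[0]);print("scene head",x.round(4),len(cs))
E
python3 chk.py
```

```text
0.0 58 axis tool [-0.0032 -0.0022  0.    ] world [0.6178 0.2583]
0.006 109 axis tool [-0.0031 -0.0015  0.    ] world [0.6183 0.2588]
0.012 114 axis tool [-0.0026 -0.0017  0.    ] world [0.6179 0.259 ]
0.018 129 axis tool [-0.0024 -0.0019  0.    ] world [0.6176 0.2591]
0.024 182 axis tool [-0.0022 -0.0013  0.    ] world [0.618  0.2597]
box ((617.7803955078125, 259.0395202636719), (45.8111457824707, 44.619895935058594), 37.93403244018555)
[0.61765709 0.26219522 0.31332816] 13.1333 [ 0.26562298  0.34852731 -2.1716495 ]
scene head [0.6185 0.2604 0.095 ] 14
scene head [0.6185 0.2606 0.0883] 14
scene head [0.6185 0.2608 0.0814] 14
scene head [0.6185 0.2623 0.0751] 12
```

Both views now put the head on the well's centre. Lowering it in.

drive_tool(claw=[10,10,10,10,10,10,10,10], slide=[[0,0,-0.015],[0,0,-0.03],[0,0,-0.045],[0,0,-0.06],[0,0,-0.075],[0,0,-0.09],[0,0,-0.09],[0,0,-0.09]], yaw=[0,0,0,0,0,0,0,0])

```text
time: 13.85
tool_pos: [0.6173, 0.262, 0.267]
tcp_rot: [-1.407, -2.808, 0.002]
wrist_force: [-0.9, 0.5, -1.2]
width: 0.224
grip_force: 81.3
```

drive_tool(claw=[10,10,10,10,10,10,10], slide=[[0,0,-0.01],[0,0,-0.02],[0,0,-0.027],[0,0,-0.032],[0,0,-0.035],[0,0,-0.035],[0,0,-0.035]], yaw=[0,0,0,0,0,0,0])

```text
time: 14.43
tool_pos: [0.6177, 0.2622, 0.2508]
tcp_rot: [1.407, 2.809, 0.0]
wrist_force: [0.2, 0.4, -0.7]
width: 0.22
grip_force: 81.3
```

drive_tool(claw=[10,10,10,30,45,60,70,85], slide=[[0,0,-0.002],[0,0,-0.003],[0,0,-0.003],[0,0,-0.003],[0,0,-0.003],[0,0,-0.003],[0,0,-0.003],[0,0,-0.003]], yaw=[0,0,0,0,0,0,0,0])

```text
time: 15.1
tool_pos: [0.6176, 0.2622, 0.2489]
tcp_rot: [-1.407, -2.809, 0.0]
wrist_force: [0.1, -0.0, 0.3]
width: 0.898
grip_force: 0.0
```

drive_tool(claw=[85,85,85,85,85,85,85,85], slide=[[0,0,0],[0,0,0],[0,0,0],[0,0,0.03],[0,0,0.1],[0,0,0.17],[0,0,0.24],[0,0,0.3]], yaw=[0,0,0,0,0,0,0,0])

```text
time: 15.77
tool_pos: [0.6177, 0.2622, 0.4018]
tcp_rot: [1.407, 2.808, 0.002]
wrist_force: [0.8, 0.3, 0.5]
width: 1.003
grip_force: 0.0
```

drive_tool(claw=[85,85,85,85,85,85,85,85], slide=[[-0.05,0,0.05],[-0.12,0,0.05],[-0.19,0,0.05],[-0.26,0,0.05],[-0.3,0,0.05],[-0.3,0,0.05],[-0.3,0,0.05],[-0.3,0,0.05]], yaw=[0,0,0,0,0,0,0,0])

```text
time: 16.43
tool_pos: [0.4681, 0.2623, 0.4246]
tcp_rot: [1.407, 2.808, 0.002]
wrist_force: [0.5, -0.2, -0.1]
width: 1.001
grip_force: 0.0
```

Run:
```python
from h import *
c=beads();print("top");t=beads("top")
for n,k in(("scene",c),("top",t)):
    P=cloud(k);m=masks(k)['red']&(np.hypot(P[...,0]-.619,P[...,1]-.258)<.04)
    q=P[m];print(n,len(q),"ztop",np.percentile(q[:,2],[2,90,97]).round(4))
    for lo in(.075,.095,.113):
        a=q[(q[:,2]>lo)&(q[:,2]<lo+.012)]
        if len(a)>5:print(lo,cv2.minAreaRect((a[:,:2]*1000).astype(np.float32)))
cv2.imwrite("pics/end.png",np.hstack([cv2.resize(c["color"][200:400,240:540],None,fx=1.33,fy=1.33),cv2.resize(t["color"][130:330,100:400],None,fx=1.33,fy=1.33)])[...,::-1])
print(bot.read_state()["tool_pos"])
```

```text
orange 62 world-C mm [-56. -37.] pan [-23. -63.] R 11.5 moved [105.  84.  49.  18.]
orange 124 world-C mm [-34.  61.] pan [-63.  30.] R 21.4 moved [47. 28. 51. 86.]
orange 61 world-C mm [ 18. -63.] pan [ 51. -41.] R 11.1 moved [108. 107.  96.  72.]
white 52 world-C mm [ 39. -54.] pan [ 64. -20.] R 10.0 moved [80. 43. 26. 55.]
white 25 world-C mm [19. 62.] pan [-21.  61.] R 9.0 moved [ 42.  76. 100. 118.]
white 11 world-C mm [60. -3.] pan [50. 33.] R 5.2 moved [34. 20. 55. 90.]
top
orange 68 world-C mm [ 16. -66.] pan [ 52. -44.] R 10.6 moved [111. 110.  97.  72.]
orange 63 world-C mm [-24.  62.] pan [-56.  36.] R 10.3 moved [38. 25. 55. 88.]
orange 54 world-C mm [-45.  53.] pan [-67.  17.] R 10.1 moved [55. 30. 42. 77.]
orange 63 world-C mm [-57. -40.] pan [-22. -66.] R 10.3 moved [109.  87.  53.  22.]
white 59 world-C mm [66. -4.] pan [56. 36.] R 10.8 moved [39. 26. 59. 95.]
white 57 world-C mm [53. 42.] pan [18. 65.] R 10.4 moved [ 20.  54.  88. 116.]
white 71 world-C mm [ 38. -57.] pan [ 64. -23.] R 10.6 moved [83. 46. 27. 54.]
white 57 world-C mm [20. 65.] pan [-22.  64.] R 10.4 moved [ 44.  79. 103. 121.]
scene 525 ztop [0.0682 0.1186 0.1196]
0.075 ((629.0301513671875, 261.9664611816406), (25.45194435119629, 14.229059219360352), 83.69969177246094)
0.095 ((629.38232421875, 262.0755310058594), (24.805740356445312, 13.740875244140625), 86.89005279541016)
0.113 ((623.065673828125, 262.68994140625), (20.162445068359375, 19.83441925048828), 46.0439567565918)
top 189 ztop [0.0709 0.1208 0.1223]
0.075 ((619.2363891601562, 253.61546325683594), (10.59603500366211, 22.466196060180664), 82.25569152832031)
0.095 ((618.6920776367188, 253.18841552734375), (9.423309326171875, 21.511402130126953), 84.34553527832031)
0.113 ((620.6237182617188, 260.7811584472656), (20.19930648803711, 18.88315200805664), 39.57865524291992)
[0.46867629 0.26222019 0.42428514]
```

View pics/end.png

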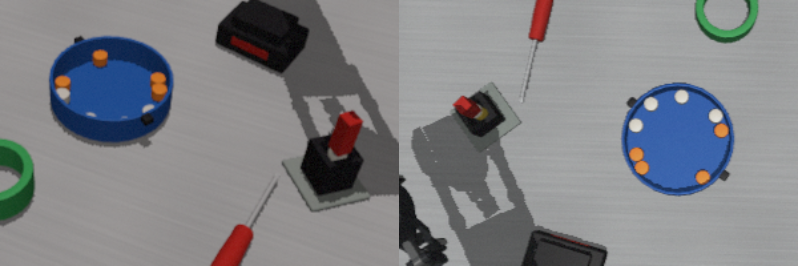

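The stirrer stands upright in the well with its top at 119 mm, which means it is fully down. All beads are in the pan and well mixed. Nothing else has moved.

```bash
python3 -c "
from workcell import bot
print(bot.finish_job())"
```

```text
the job is handed in; nothing more can be done
None
```

I've handed the job in, but the hand-in call gave no verdict: at the last look all beads were in the pan, each at least 18 mm from where it lay, both halves held both colours, and the stirrer stood upright, fully down in its holder.

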